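# Push a test block through the demagnetiser tunnel with the push stick

## Task

Take the wooden push stick by its handle and, with its forked tip behind the round steel test block on the feed bed, push the block through the low guarded tunnel of the demagnetiser until it lies wholly clear of the hood on the far side, still on the bed. Then draw the stick back out, lay it flat on the bench off the machine and let go. Keep the gripper off the block itself and leave the screwdriver where it lies.

Things in the scene. Friction and masses are not known exactly. Their poses are not given: they have to be found in the camera images.
- demagnetiser: Bench demagnetiser, fixed. Origin on the bench under the tunnel's centre; x along the feed, away from the robot, z up. Aluminium bed x -150 to 115 mm, 110 wide, top at z 12; fences along both sides, to z 26, leave a channel 70 wide, open in front, with an end stop at x 109. Grey hood x -25 to 25, top z 60 (switch to 64); the tunnel under it is 70 wide, from z 12 to 32.
- block: The workpiece: a round flat ground-steel test block, 50 mm diameter, 12 mm thick, 0.13 to 0.26 kg, lying loose on the near part of the feed bed in front of the tunnel. Origin at the centre of its underside, z up. (A smaller 36 mm block on the bench is a bystander, as is the big grey grinder left of the machine: 0.30 m high, x 0.40 to 0.86, right side at y 0.16 m.)
- push_stick: Wooden push stick, about 0.11 kg, loose on the bench right of the machine, tip roughly away from the robot. Bar 30 mm wide, 10 thick, with an upright handle block on it: 56 long (x -28 to 28), 20 wide (y), top at z 60. Origin on the underside below the handle's centre; x to the forked tip at x 110, tail at x -40; centre of mass near x 15. Grip the handle from above.
- stick_tip (a point): The front end of the push stick: midway between the two short prongs' ends, 110 mm ahead of the stick's origin and 5 mm above its underside; axes as the stick's.
- screwdriver: Bystander: a screwdriver with a red handle, 176 mm long, 25 mm thick, loose on the bench beside the push stick (to its left or right). Origin at the middle of its length, on the underside.

How it is judged:
By the outcome, as a careful person would: the job done as asked, in the order asked, and still so for the second after the job is handed in, with the robot touching nothing.
It also fails if it takes over 58 s, if anything falls off the work surface, if the arm or the gripper's body presses on something with over 40 N, if the wrist force passes 120 N, or if a joint passes its speed limit or range.

## Robot

A 7-joint arm with a two-finger parallel gripper is mounted at the origin on a cart in front of the work surface, level with it; the furniture and walls round the work are solid. World frame = base frame: x ahead of the robot, y to its left, z up, the work surface at z = 0. Lengths are in m, angles in rad, forces in N, time in s.
With the tool pointing down it reaches from about 0.35 to 0.9 m from the base axis. Payload 8.1 kg.
Tool frame: the origin (TCP) lies between the finger pads; the fingertips stand 22 mm ahead of it and the grasp point (between the pads) lies 3 mm ahead of it (arm.tip_reach is the distance from the TCP to the fingertips, in m); z points along the fingers, y is the line along which they close (so a half turn about z gives the same grasp; the last joint's range is limited). The gripper opens to 92 mm and grips with 3 to 60 N. Pads are 19 mm wide; open, the fingers measure 130 mm over their backs; the gripper's body (75 mm by 190 mm) begins 47 mm behind the grasp point.
Start: joints at [-1.229, 0.434, 0.025, 1.573, -0.012, 1.134, -0.075], TCP at [0.269, 0.564, 0.249] pointing down, gripper open.
Joint ranges: [-2.62, 2.62], [-0.44, 2.09], [-1.27, 1.32], [0.08, 2.57], [-1.32, 4.46], [0.12, 2], [-2.74, 2.74]. Speed limits (rad/s): [2.22, 2.22, 3.01, 3.01, 3.14, 3.14, 3.14].

## Interface

Orientations are given as a rotation vector (axis times angle).
In Python, from cell import telemetry, vision, job, arm gives the robot as it stands. The module is installed in compiled form; this text tells all that it offers.
- The arm moves only by the shell command python3 -m creep 'ROWS' [FORCE]. ROWS is text: rows parted by semicolons, each of 7 numbers parted by spaces: the finger opening in cm, from 0 to 9.18, then the shift along the tool's x, y, z in cm, then the turn, a rotation vector about the tool's x, y, z in degrees. A call has 1 to 5 rows; each row is the pose to reach, as a shift and turn from the pose commanded when the call began, along the tool's axes at that moment; what a row does not reach only later rows make up. A row lasts 1/8 s, in which the tool goes at most 62.5 mm and 10.7 degrees, less where a joint would pass 70% of its speed; a pose out of reach is approached as far as the arm can. A call with a gripper value outside its range is refused whole. The fingers move at their own pace and stop on an object; FORCE is the grip in N (left out, the last holds). Time passes only in rows, so rows that repeat a pose let the fingers close. It gives the time, the measured TCP pose, the force, the opening and the grip force at its end, in the units of the state.
- telemetry.observe(): the state, without advancing time (a new reading comes with each control period).
- vision.get_image(name): name is "scene" or "top" or "wrist"; returns the picture (384x512x3 uint8, red, green, blue); there is no depth.
- vision.camera_info(name): a dict with "fov_y" (degrees; the focal length in pixels is half the picture's height over the tangent of half this angle, whatever the lens; pixels are square), "cx", "cy" (the principal point, pixels), "extrinsics" (4x4, takes a point from camera to world coordinates). Camera axes: x right, y down, z forward; pixel columns grow to the right and rows downward; lengths in m; the calibration is good to about 2 mm. A picture is of the moment at which its call begins: read the wrist's pose just before it. camera_info takes no time and is no camera call; for the wrist camera it gives the pose at the moment of the call.
- job.sign_off(): hands the job in; it is judged then, once.
The state is a dict: "clock": time; "joints": joint angles; "dq": joint speeds; "joint_efforts": joint torques, N m; "position": TCP position; "ee_rot": TCP orientation; "force": force on the tool from outside, world axes, zero at the start; "ft_torque": the same for the moment, N m; "width": opening from 0.0 (shut) to 1.0 (fully open); "gripper_force": force on a finger pad.
Only numpy, scipy, OpenCV 4.12 (cv2) and the standard library are available. Lean on these libraries where they do the work, as an engineer would, in place of code of your own. Each camera call takes 0.05 s, during which the arm holds its last target. There are 200 camera calls.

## Working session

There is one attempt and no reset: what is moved stays moved. The work goes in short steps, Python scripts to look and compute and a shell command to move; the robot and the scene stay as the last step left them, time stands still between calls to the robot, and variables do not carry over. Pictures are saved under pics/ and viewed, at most 10 in all, crops included, and the job is handed in when it is done.

```bash
mkdir -p pics; ls; python3 - <<'E'
from cell import telemetry, vision, job, arm
import cv2
s=telemetry.observe(); print(s)
for n in("scene","top"):
    im=vision.get_image(n); cv2.imwrite(f"pics/{n}1.png",im[:,:,::-1]); print(n,vision.camera_info(n))
E
```

```text
pics
{'clock': 0.0, 'joints': array([-1.22861025,  0.43523926,  0.02496618,  1.57410651, -0.01160788,
        1.13399767, -0.07508689]), 'dq': array([ 0.00062009,  0.00202752,  0.0010042 ,  0.00095628,  0.00098414,
        0.00124464, -0.00179378]), 'joint_efforts': array([-1.94479935e-05, -6.67868185e+01,  9.84841548e-01, -3.14463580e+01,
       -6.05696090e-02,  4.30473906e-02,  1.65662068e-04]), 'position': array([0.26875103, 0.56373155, 0.24793111]), 'ee_rot': array([-6.92957220e-01, -3.06398817e+00,  2.49822625e-03]), 'force': array([ 0.48802394,  0.12572758, -0.55226097]), 'ft_torque': array([-0.04217908, -0.08115437, -0.03182429]), 'gripper_force': 0.0, 'width': 0.9994132306517372}
scene {'fov_y': 47.17120037300505, 'cx': 249.8658076880573, 'cy': 191.3957855809186, 'extrinsics': array([[-0.85437264, -0.25452136,  0.45306321,  0.18202844],
       [-0.51965391,  0.42295593, -0.74233961,  0.46751566],
       [-0.00268449, -0.86967072, -0.493625  ,  0.47941107],
       [ 0.        ,  0.        ,  0.        ,  1.        ]])}
top {'fov_y': 47.0855714038975, 'cx': 252.8066244013745, 'cy': 190.76861398982, 'extrinsics': array([[ 0.00803852, -0.99589494,  0.09015903,  0.47416013],
       [-0.99926035, -0.01139076, -0.03672874, -0.14365317],
       [ 0.03760495, -0.0897971 , -0.99524989,  0.87655064],
       [ 0.        ,  0.        ,  0.        ,  1.        ]])}
```

View pics/top1.png

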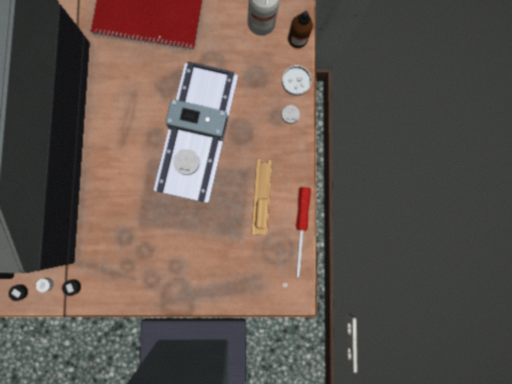

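View pics/scene1.png

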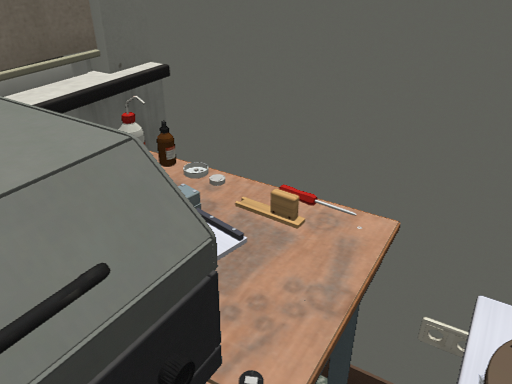

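The top picture shows the machine with its bed from (182,195) to (211,68), the block at (186,161), the stick from its tip at (264,160) to its tail at (260,234), and the screwdriver at about (302,230) on its right. I'll enlarge it for exact pixels.

```bash
python3 - <<'E'
import cv2
im=cv2.imread("pics/top1.png")[55:245,145:320]
im=cv2.resize(im,None,fx=3.15,fy=3.15,interpolation=cv2.INTER_CUBIC)
for i in range(150,320,10): cv2.putText(im,str(i),(int((i-145)*3.15)-8,8),0,.3,(0,0,0));cv2.line(im,(int((i-145+.5)*3.15),10),(int((i-145+.5)*3.15),14),(0,0,0))
for j in range(60,245,10): cv2.putText(im,str(j)+'-',(0,int((j-55+.5)*3.15)+3),0,.3,(0,0,0))
cv2.imwrite("pics/crop1.png",im)
E
```

```text
(no output)
```

View pics/crop1.png

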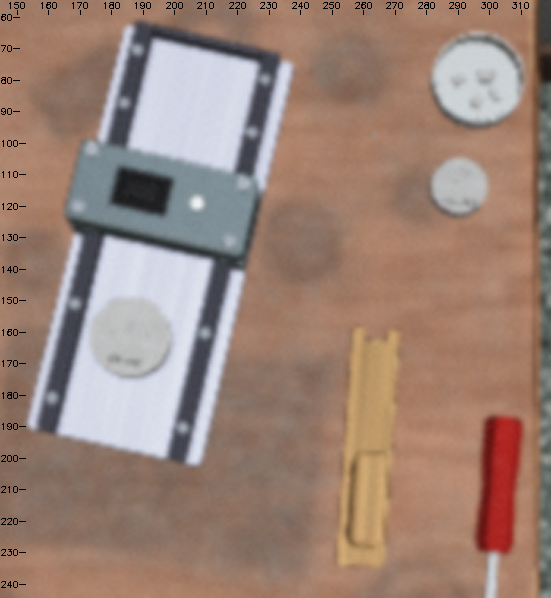

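The crop shows the bed's near corners at crop px (28,430) and (200,465), its far corners at (128,25) and (292,62), the block's centre at (130,337), the prongs at (358,328) and (398,332), the tail at (338,562) and (384,565), and the handle top from (373,452) to (371,545).

```bash
cat > h.py <<'E'
import numpy as np
from cell import telemetry, vision, job, arm
from scipy.spatial.transform import Rotation as R
def ray(n,u,v,z,ci=None):
    ci=ci or vision.camera_info(n); f=192/np.tan(np.radians(ci['fov_y']/2)); E=ci['extrinsics']
    d=E[:3,:3]@[(u-ci['cx'])/f,(v-ci['cy'])/f,1]; o=E[:3,3]
    return o+d*(z-o[2])/d[2]
def rel(goal_p,yaw=None):
    """shift cm (tool axes now), turn about tool z deg, so that the tool x (closing along y) aligns; goal tool-x heading yaw"""
    s=telemetry.observe(); r=R.from_rotvec(s['ee_rot']); m=r.as_matrix()
    sh=m.T@(np.array(goal_p)-s['position'])*100
    out=[np.round(sh,2)]
    for k in (0,np.pi) if yaw is not None else ():
        x=np.array([np.cos(yaw+k),np.sin(yaw+k),0]); z=np.array([0,0,-1.]); y=np.cross(z,x)
        out.append(np.round(np.degrees((r.inv()*R.from_matrix(np.c_[x,y,z])).as_rotvec()),1))
    return out
E
python3 - <<'E'
from h import *
def P(u,v,z): return ray("top",(u+.5)/3.15-.5+145,(v+.5)/3.15-.5+55,z)[:2]
def fit(mod,obs):
    mod=np.array(mod,float);obs=np.array(obs);a=mod-mod.mean(0);b=obs-obs.mean(0)
    th=np.arctan2((a[:,0]*b[:,1]-a[:,1]*b[:,0]).sum(),(a*b).sum()); c,s=np.cos(th),np.sin(th)
    M=np.array([[c,-s],[s,c]]); t=obs.mean(0)-M@mod.mean(0); return t,th,np.round((obs-(mod@M.T+t))*1000,1)
print("machine",fit([[-.15,.055],[-.15,-.055],[.115,.055],[.115,-.055]],[P(28,430,.012),P(200,465,.012),P(128,25,.012),P(292,62,.012)]))
print("hood",[P(*p,.06) for p in((80,142),(262,180),(65,215),(245,258))])
print("block",P(130,337,.024))
print("stick",fit([[.11,.015],[.11,-.015],[-.04,.015],[-.04,-.015],[.028,0],[-.028,0]],[P(358,328,.01),P(398,332,.01),P(338,562,.01),P(384,565,.01),P(373,452,.06),P(371,545,.06)]))
print("sd",P(515,417,.012),P(497,552,.012))
print(R.from_rotvec(telemetry.observe()['ee_rot']).as_matrix().round(3))
print(arm.tip_reach)
E
```

```text
machine (array([ 0.68614435, -0.06602239]), np.float64(-0.20785322337589013), array([[-1.2, -0.2],
       [ 0.8,  0.7],
       [-0.1, -1.6],
       [ 0.5,  1.1]]))
hood [array([ 0.7184996 , -0.01643447]), array([ 0.69730614, -0.12539498]), array([ 0.67391448, -0.00867268]), array([ 0.64967319, -0.11589999])]
block [ 0.60676274 -0.04453971]
stick (array([ 0.50717668, -0.19199678]), np.float64(-0.061640863683948374), array([[-1.2, -2.3],
       [-1.6,  2.3],
       [ 1.3, -0.1],
       [ 1.5,  1.2],
       [-0.6,  0.7],
       [ 0.6, -1.9]]))
sd [ 0.56115598 -0.2852724 ] [ 0.47644159 -0.27371002]
[[-0.903  0.43  -0.   ]
 [ 0.43   0.903 -0.001]
 [-0.    -0.001 -1.   ]]
0.022
```

```bash
python3 -m creep '5 -1 -2 -4 0 0 0; 5 -3.5 -6.5 -8 0 0 0; 5 -6.5 -12 -11 0 0 0; 5 -9.5 -18 -13 0 0 0; 5 -12.3 -23.5 -13.2 0 0 0'; python3 -c "
from h import *
print(rel([.36,-.05,.33],np.pi-.062)); print(rel([.49,-.19,.25],np.pi-.062))"
```

```text
clock: 0.72
position: [0.2786, 0.3132, 0.3802]
ee_rot: [0.693, 3.064, 0.003]
force: [1.2, -0.4, 0.5]
width: 0.553
gripper_force: 0.0
[array([-22.98, -29.29,   4.97]), array([  0.1,   0. , -21.9]), array([ 0.000e+00, -1.000e-01,  1.581e+02])]
[array([-40.73, -36.35,  12.97]), array([  0.1,   0. , -21.9]), array([ 0.000e+00, -1.000e-01,  1.581e+02])]
```

```bash
python3 -m creep '5 -2.7 -5 0 0 0 -4; 5 -6 -10 0 0 0 -9; 5 -10 -15 0 0 0 -14; 5 -13.8 -20 0 0 0 -18; 5 -17.5 -24.8 0 0 0 -22'; python3 -c "
from h import *
print(rel([.49,-.19,.22],np.pi-.062))"
```

```text
clock: 1.35
position: [0.3295, 0.0134, 0.3792]
ee_rot: [0.092, 3.14, 0.001]
force: [1.2, 0.4, -0.9]
width: 0.545
gripper_force: 0.0
[array([-17.21, -19.38,  15.9 ]), array([0. , 0. , 0.2]), array([-0.000e+00,  1.000e-01, -1.798e+02])]
```

```bash
python3 -m creep '5 -3.3 -3.5 3 0 0 0; 5 -6.8 -7.5 6 0 0 0; 5 -10.3 -11 9.5 0 0 0; 5 -13.8 -14.5 12.5 0 0 0; 5 -17 -17.5 15.5 0 0 0'; python3 -m creep '5 0 0 0 0 0 0; 5 0 0 0 0 0 0'; python3 -c "
from h import *
import cv2
ci=vision.camera_info('wrist'); im=vision.get_image('wrist'); cv2.imwrite('pics/w1.png',im[:,:,::-1]); print(ci); import pickle; pickle.dump(ci,open('w1.pkl','wb'))
print(rel([.507,-.192,.15],np.pi-.062))"
```

```text
clock: 1.98
position: [0.4899, -0.1705, 0.2226]
ee_rot: [-0.094, -3.14, 0.002]
force: [0.6, 2.0, 1.5]
width: 0.543
gripper_force: 0.0
clock: 2.22
position: [0.4881, -0.1694, 0.2242]
ee_rot: [-0.097, -3.139, -0.0]
force: [-0.9, 0.2, 0.4]
width: 0.54
gripper_force: 0.0
{'fov_y': 60.60125209419882, 'cx': 259.67333587209333, 'cy': 184.72995289959178, 'extrinsics': array([[ 6.10155893e-02,  9.50895150e-01,  3.03439470e-01,
         4.05248188e-01],
       [ 9.98136784e-01, -5.82012344e-02, -1.83187525e-02,
        -1.65133599e-01],
       [ 2.41338833e-04,  3.03991827e-01, -9.52674609e-01,
         3.59457696e-01],
       [ 0.00000000e+00,  0.00000000e+00,  0.00000000e+00,
         1.00000000e+00]])}
[array([-2.  , -2.21,  7.48]), array([0.1, 0. , 0.1]), array([-0.000e+00,  1.000e-01, -1.799e+02])]
```

View pics/w1.png

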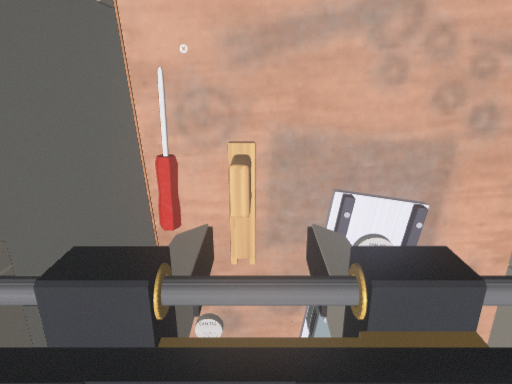

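The wrist view shows the stick at close range: tail corners at (228,142) and (255,142), prong ends at (232,264) and (255,263), and handle top from (231..249,165) to (231..249,216). The screwdriver is to its left, at (167,190).

```bash
python3 - <<'E'
from h import *
import pickle; ci=pickle.load(open('w1.pkl','rb'))
from scipy.optimize import least_squares
pts=[(-.04,-.015,.01,228,142),(-.04,.015,.01,255.5,142),(.11,-.015,.01,231.5,264),(.11,.015,.01,254.8,263.5),(-.028,-.01,.06,231,165),(-.028,.01,.06,249.5,165),(.028,-.01,.06,231,216.5),(.028,.01,.06,249.5,216.5)]
def W(q): c,s=np.cos(q[2]),np.sin(q[2]); return [np.array([q[0]+c*x-s*y,q[1]+s*x+c*y]) for x,y,*_ in pts]
f=lambda q: np.concatenate([a-ray('wrist',u,v,z,ci)[:2] for a,(x,y,z,u,v) in zip(W(q),pts)])
r=least_squares(f,[.5,-.19,0]); print(r.x,(r.fun*1000).round(1))
print("near bed corners",ray('wrist',331,192,.012,ci),ray('wrist',427,205,.012,ci))
q=r.x; print(rel([q[0],q[1],.042+.003],np.pi+q[2]))
E
```

```text
[ 0.50635777 -0.19028879 -0.06867093] [-1.1  0.3 -0.8  0.8  0.1 -0.8  1.2  1.  -1.8 -1.8 -1.5  0.8  1.8 -1.
  2.1  0.7]
near bed corners [ 0.5293056  -0.09274078  0.012     ] [0.55154588 0.01585669 0.012     ]
[array([-1.92, -2.06, 17.98]), array([0.1, 0. , 0.5]), array([-0.000e+00,  1.000e-01, -1.795e+02])]
```

```bash
python3 -m creep '5 -1 -1 3 0 0 0; 5 -1.9 -2 7 0 0 0.5; 5 -1.9 -2.05 11 0 0 .5; 5 -1.9 -2.05 12 0 0 .5; 5 -1.9 -2.05 12 0 0 .5' 40; python3 -c "
from h import *
print(rel([.5065,-.1905,.045],np.pi-.067))"
```

```text
clock: 2.9
position: [0.5068, -0.1902, 0.1055]
ee_rot: [0.107, 3.139, 0.001]
force: [0.6, -0.1, -0.4]
width: 0.541
gripper_force: 0.0
[array([ 0.04, -0.04,  6.05]), array([ 0. ,  0.1, -0.1]), array([ 1.000e-01, -1.000e-01,  1.799e+02])]
```

```bash
python3 -m creep '5 0 0 2.5 0 0 0; 5 0 0 5 0 0 0; 5 0 0 6 0 0 0; 5 0 0 6 0 0 0; 4 0 0 6 0 0 0' 40;  python3 -m creep '1.5 0 0 0 0 0 0; 1.5 0 0 0 0 0 0; 1.5 0 0 0 0 0 0;1.5 0 0 0 0 0 0;1.5 0 0 0 0 0 0' 40; python3 -m creep '1.5 0 0 0 0 0 0; 1.5 0 0 0 0 0 0; 1.5 0 0 0 0 0 0' 40
```

```text
clock: 3.52
position: [0.5072, -0.1913, 0.0455]
ee_rot: [0.109, 3.138, -0.0]
force: [0.3, -0.1, -0.2]
width: 0.482
gripper_force: 0.0
clock: 4.15
position: [0.5066, -0.1911, 0.0445]
ee_rot: [0.109, 3.139, 0.0]
force: [-0.5, 2.0, 5.4]
width: 0.216
gripper_force: 40.0
clock: 4.53
position: [0.5066, -0.191, 0.0445]
ee_rot: [0.109, 3.139, 0.0]
force: [-0.5, 1.8, 5.5]
width: 0.213
gripper_force: 40.0
```

```bash
python3 -m creep '1.5 0 0 -2 0 0 0; 1.5 0 0 -4.5 0 0 0; 1.5 0 0 -5 0 0 0; 1.5 0 0 -5 0 0 0' 40; python3 -c "
from h import *
print(rel([.46,-.014,.0945],np.pi-.208))"
```

```text
clock: 5.03
position: [0.5064, -0.1908, 0.094]
ee_rot: [0.109, 3.14, 0.0]
force: [0.9, 0.1, -1.8]
width: 0.217
gripper_force: 40.0
[array([ 5.85, 17.32, -0.05]), array([0. , 0. , 7.9]), array([  -0. ,    0. , -172.1])]
```

```bash
python3 -m creep '1.5 1.5 3.5 0 0 0 1; 1.5 3 7.5 0 0 0 3; 1.5 4.5 11.5 0 0 0 5; 1.5 5.5 15 0 0 0 7; 1.5 5.9 17.3 0 0 0 7.9' 40; python3 -m creep '1.5 0 0 0 0 0 0; 1.5 0 0 0 0 0 0' 40; python3 - <<'E'
from h import *
import cv2,pickle
ci=vision.camera_info('wrist'); w=vision.get_image('wrist'); t=vision.get_image('top'); pickle.dump(ci,open('w2.pkl','wb'))
cv2.imwrite('pics/w2.png',w[:,:,::-1]);cv2.imwrite('pics/t2.png',t[:,:,::-1])
a=cv2.resize(w[150:384,180:380],(400,468),interpolation=cv2.INTER_CUBIC); b=cv2.resize(t[55:211,135:265],(390,468),interpolation=cv2.INTER_CUBIC)
cv2.imwrite('pics/m2.png',np.hstack([a,b])[:,:,::-1]); print(rel([.46,-.014,.0945],np.pi-.208))
E
```

```text
clock: 5.65
position: [0.4583, -0.0124, 0.0933]
ee_rot: [-0.324, -3.123, -0.0]
force: [0.7, -0.6, -1.4]
width: 0.213
gripper_force: 40.0
clock: 5.9
position: [0.4595, -0.0151, 0.094]
ee_rot: [-0.325, -3.124, 0.001]
force: [-0.0, -0.1, -0.2]
width: 0.218
gripper_force: 40.0
[array([ 0.  ,  0.16, -0.03]), array([-0. ,  0. , -0.1]), array([0.000e+00, 1.000e-01, 1.799e+02])]
```

View pics/m2.png

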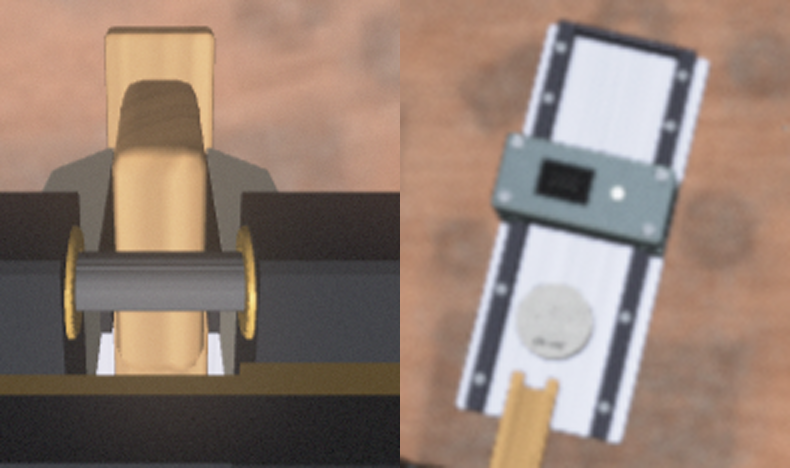

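The left half shows the handle seated squarely between the pads. The right half shows the fork, still lifted, with prong ends at montage (518,374) and (552,380), just behind the block centred at (556,320).

```bash
python3 - <<'E'
from h import *
def P(x,y,z): return ray("top",(x-400+.5)/3-.5+135,(y+.5)/3-.5+55,z)[:2]
O=np.array([.686,-.066]);th=-.208;M=np.array([[np.cos(th),-np.sin(th)],[np.sin(th),np.cos(th)]])
m=lambda p:((p-O)@M*1000).round(1)
tip=(P(518,374,.0595)+P(552,380,.0595))/2
print("tip",tip,m(tip),"block",m(P(556,320,.024)), "tcp",m(telemetry.observe()['position'][:2]),R.from_rotvec(telemetry.observe()['ee_rot']).as_matrix()[:,0])
print("stick axis", [m(P(*p,.0595)) for p in((518,374),(552,380),(497,440),(543,448))])
print("fences inner z26", [m(P(*p,.026)) for p in((490,410),(590,430),(527,228),(632,250))])
E
```

```text
tip [ 0.56606115 -0.03786843] [-123.2    2.8] block [-81.1   3.4] tcp [-231.9    2.6] [-9.78227916e-01  2.07533330e-01 -2.45822528e-04]
stick axis [array([-123.6,   13.4]), array([-122.7,   -7.9]), array([-166.2,   16.5]), array([-164.9,  -12.1])]
fences inner z26 [array([-147.4,   30.9]), array([-146. ,  -34.3]), array([-26.6,  35.1]), array([-25.6, -34.5])]
```

```bash
python3 -m creep '1.5 0 0.05 1.2 0 0 0; 1.5 0 0.05 2.4 0 0 0; 1.5 0 .05 3.2 0 0 0; 1.5 0 .05 3.55 0 0 0; 1.5 0 .05 3.55 0 0 0' 40; python3 -m creep '1.5 -.5 0 0 0 0 0; 1.5 -1.1 0 0 0 0 0; 1.5 -1.6 0 0 0 0 0; 1.5 -2 0 0 0 0 0; 1.5 -2.5 0 0 0 0 0' 40; python3 -m creep '1.5 -.8 0 0 0 0 0; 1.5 -1.7 0 0 0 0 0; 1.5 -2.6 0 0 0 0 0; 1.5 -3.4 0 0 0 0 0; 1.5 -4 0 0 0 0 0' 40;  python3 - <<'E'
from h import *
import cv2
t=vision.get_image('top'); b=cv2.resize(t[55:211,135:265],(390,468),interpolation=cv2.INTER_CUBIC); cv2.imwrite('pics/t3.png',b[:,:,::-1])
O=np.array([.686,-.066]);th=-.208;M=np.array([[np.cos(th),-np.sin(th)],[np.sin(th),np.cos(th)]])
print(((telemetry.observe()['position'][:2]-O)@M*1000).round(1))
E
```

```text
clock: 6.62
position: [0.4596, -0.014, 0.0586]
ee_rot: [-0.326, -3.124, 0.0]
force: [-0.3, 0.3, -0.3]
width: 0.219
gripper_force: 40.0
clock: 7.25
position: [0.4841, -0.019, 0.0587]
ee_rot: [-0.325, -3.124, -0.0]
force: [-1.3, 0.0, -0.6]
width: 0.213
gripper_force: 40.0
clock: 7.88
position: [0.5239, -0.0274, 0.0587]
ee_rot: [0.325, 3.125, -0.0]
force: [-1.8, -0.6, -0.7]
width: 0.216
gripper_force: 40.0
[-165.8    4.3]
```

View pics/t3.png

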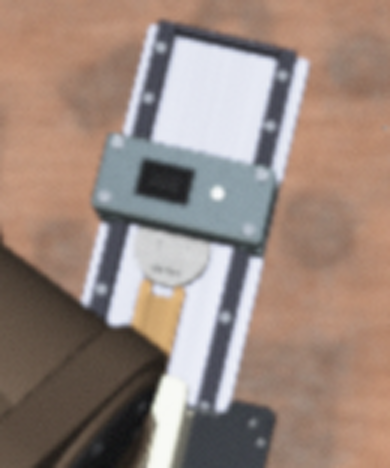

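The block sits centred on the fork at about (170,250) and is entering the tunnel. I'll push on.

```bash
python3 -m creep '1.5 -.8 0 0 0 0 0; 1.5 -1.7 -.05 0 0 0 0; 1.5 -2.7 -.1 0 0 0 0; 1.5 -3.7 -.1 0 0 0 0; 1.5 -4.6 -.15 0 0 0 0' 40; python3 -m creep '1.5 -1 0 0 0 0 0; 1.5 -2 -.05 0 0 0 0; 1.5 -3 -.1 0 0 0 0; 1.5 -4 -.1 0 0 0 0; 1.5 -4.7 -.1 0 0 0 0' 40; python3 -m creep '1.5 -.4 0 0 0 0 0; 1.5 -.7 0 0 0 0 0; 1.5 -.7 0 0 0 0 0' 40;  python3 - <<'E'
from h import *
import cv2
t=vision.get_image('top'); b=cv2.resize(t[55:211,135:265],(390,468),interpolation=cv2.INTER_CUBIC); cv2.imwrite('pics/t4.png',b[:,:,::-1])
O=np.array([.686,-.066]);th=-.208;M=np.array([[np.cos(th),-np.sin(th)],[np.sin(th),np.cos(th)]])
print(((telemetry.observe()['position'][:2]-O)@M*1000).round(1))
E
```

```text
clock: 8.55
position: [0.5688, -0.0384, 0.0588]
ee_rot: [0.325, 3.125, 0.0]
force: [-0.0, 0.2, -1.4]
width: 0.216
gripper_force: 40.0
clock: 9.18
position: [0.6145, -0.0491, 0.0588]
ee_rot: [0.325, 3.125, -0.0]
force: [-1.6, 0.4, 0.0]
width: 0.216
gripper_force: 40.0
clock: 9.55
position: [0.6209, -0.0504, 0.0588]
ee_rot: [0.325, 3.124, -0.0]
force: [-0.3, -0.0, -0.6]
width: 0.215
gripper_force: 40.0
[-67.    1.9]
```

View pics/t4.png

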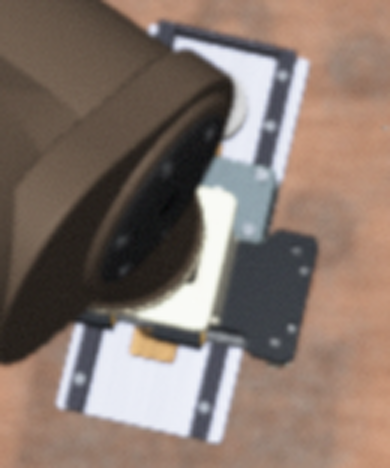

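The block's right edge shows at (243,110), past the hood. The arm hides the rest, so I'll draw back and check.

```bash
python3 -m creep '1.5 1 0 0 0 0 0; 1.5 2.5 0 0 0 0 0; 1.5 4.5 0 0 0 0 0; 1.5 6.5 0 0 0 0 0; 1.5 8.5 0 0 0 0 0' 40; python3 -m creep '1.5 2 0 0 0 0 0; 1.5 4 0 0 0 0 0; 1.5 6 0 0 0 0 0; 1.5 7.5 0 0 0 0 0; 1.5 8 0 0 0 0 0' 40; python3 -m creep '1.5 0.2 0 -1.5 0 0 0; 1.5 .4 0 -3.5 0 0 0; 1.5 .5 0 -5 0 0 0; 1.5 .5 0 -5 0 0 0' 40;  python3 - <<'E'
from h import *
import cv2
t=vision.get_image('top'); b=cv2.resize(t[55:245,135:320],(555,570),interpolation=cv2.INTER_CUBIC); cv2.imwrite('pics/t5.png',b[:,:,::-1])
print(rel([.47,-.17,.094],np.pi-.0))
E
```

```text
clock: 10.22
position: [0.5361, -0.0325, 0.0589]
ee_rot: [-0.325, -3.125, -0.0]
force: [-0.1, 0.4, -0.2]
width: 0.214
gripper_force: 40.0
clock: 10.85
position: [0.4582, -0.016, 0.0589]
ee_rot: [-0.325, -3.124, -0.001]
force: [0.2, 1.1, -1.3]
width: 0.212
gripper_force: 40.0
clock: 11.35
position: [0.4554, -0.0152, 0.11]
ee_rot: [0.324, 3.122, 0.001]
force: [1.4, 0.0, -1.9]
width: 0.217
gripper_force: 40.0
[array([ -4.65, -14.86,   1.52]), array([  0. ,   0.1, -11.9]), array([ 1.000e-01, -0.000e+00,  1.681e+02])]
```

View pics/t5.png

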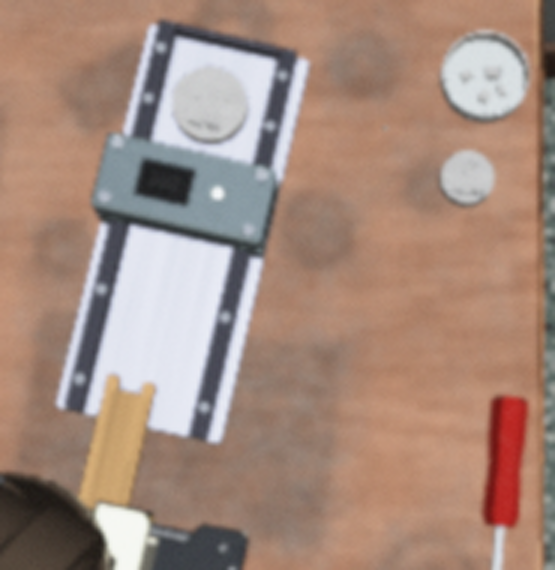

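The block lies clear beyond the hood, centred at crop (210,103), and the stick is out. I'll check the gap numerically and take the stick back to its original free spot.

```bash
python3 - <<'E'
from h import *
O=np.array([.686,-.066]);th=-.208;M=np.array([[np.cos(th),-np.sin(th)],[np.sin(th),np.cos(th)]])
p=ray("top",(210.5)/3-.5+135,(103.5)/3-.5+55,.024)[:2]; print(((p-O)@M*1000).round(1))
print(rel([.495,-.19,.095],np.pi-.067))
E
```

```text
[67.4  1.7]
[array([ -7.51, -16.3 ,   1.43]), array([ 0. ,  0.1, -8. ]), array([ 1.00e-01, -0.00e+00,  1.72e+02])]
```

```bash
python3 -m creep '1.5 0 -3.5 0 0 0 -1; 1.5 -1.5 -7.5 0 0 0 -3; 1.5 -4 -11.5 0 0 0 -5; 1.5 -6.5 -14.8 0.5 0 0 -7; 1.5 -7.5 -16.2 1.4 0 0 -8' 40; python3 -m creep '1.5 0 0 1 0 0 0; 1.5 0 0 2.5 0 0 0; 1.5 0 0 3.5 0 0 0; 1.5 0 0 4 0 0 0; 1.5 0 0 4 0 0 0' 40; python3 -c "
from h import *
print(rel([.495,-.19,.0445],np.pi-.067))"
```

```text
clock: 12.02
position: [0.4951, -0.1921, 0.0943]
ee_rot: [0.109, 3.139, -0.002]
force: [0.0, 1.0, -1.1]
width: 0.215
gripper_force: 40.0
clock: 12.65
position: [0.4941, -0.1888, 0.0545]
ee_rot: [-0.106, -3.139, -0.0]
force: [-0.5, 0.4, -1.1]
width: 0.213
gripper_force: 40.0
[array([-0.09, -0.11,  1.  ]), array([ 0., -0., -0.]), array([-1.0e-01, -0.0e+00,  1.8e+02])]
```

```bash
python3 -m creep '1.5 0 0 .4 0 0 0; 1.5 0 0 .7 0 0 0; 1.5 0 0 .95 0 0 0; 1.5 0 0 1 0 0 0; 1.5 0 0 1 0 0 0' 40; python3 -m creep '2.5 0 0 0 0 0 0; 3.5 0 0 0 0 0 0; 4.5 0 0 0 0 0 0; 5 0 0 0 0 0 0; 5 0 0 0 0 0 0'
```

```text
clock: 13.28
position: [0.4943, -0.1893, 0.0448]
ee_rot: [0.107, 3.14, 0.0]
force: [-0.5, -0.1, -0.5]
width: 0.216
gripper_force: 40.0
clock: 13.9
position: [0.4943, -0.1892, 0.0448]
ee_rot: [-0.107, -3.14, -0.0]
force: [0.8, 0.1, -0.5]
width: 0.539
gripper_force: 0.0
```

```bash
python3 -m creep '5 0 0 -2 0 0 0; 5 0 0 -5 0 0 0; 5 0 0 -10 0 0 0; 5 2 0 -15 0 0 0; 5 5 2 -18 0 0 0'; python3 -m creep '5 3 5 0 0 0 0; 5 6 10 0 0 0 0; 5 8 14 0 0 0 0; 5 8 14 0 0 0 0'; python3 - <<'E'
from h import *
import cv2
t=vision.get_image('top'); b=cv2.resize(t[55:245,135:320],(555,570),interpolation=cv2.INTER_CUBIC); cv2.imwrite('pics/t6.png',b[:,:,::-1])
E
```

```text
clock: 14.52
position: [0.4461, -0.1675, 0.2269]
ee_rot: [0.11, 3.137, -0.002]
force: [-0.2, 2.4, 0.7]
width: 0.546
gripper_force: 0.0
clock: 15.02
position: [0.3739, -0.0162, 0.2245]
ee_rot: [-0.093, -3.139, -0.006]
force: [0.2, -0.1, -0.3]
width: 0.542
gripper_force: 0.0
```

View pics/t6.png

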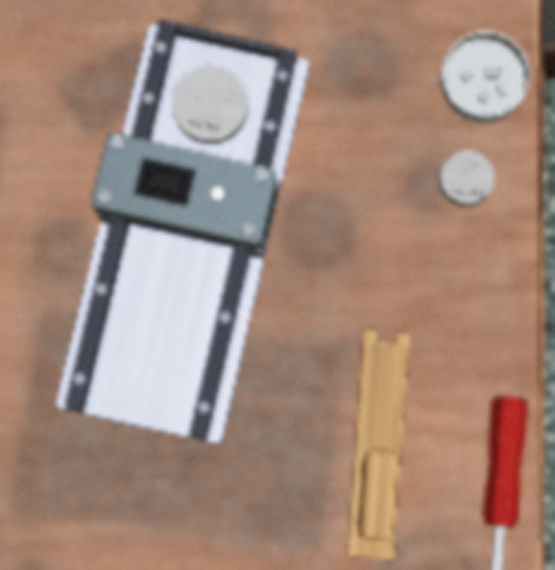

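The block at (210,103) is clear of the hood and still on the bed. The stick lies flat on the bench from (385,340) to (372,550), the screwdriver at (507,460) hasn't moved, and the gripper is clear.

```bash
python3 -c "
from cell import job
print(job.sign_off())"
```

```text
the job is handed in; nothing more can be done
None
```

The job is handed in: the block was pushed through the tunnel and lies on the bed about 17 mm clear of the hood, the stick was laid flat on the bench and released, and the screwdriver was not touched; robot time was about 15 s of the 58 s allowed.

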